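Cap a filter cartridge in the locking clamp, release it, lay it in the tray

ROBOT

A 6-joint arm with a two-finger parallel gripper is mounted at the origin on the work surface. World frame = base frame: x ahead of the robot, y to its left, z up, the work surface at z = 0. Lengths are in m, angles in rad, forces in N, time in s.
With the tool pointing down it reaches from about 0.3 to 0.75 m from the base axis. Payload 8.5 kg.
Tool frame: the origin (TCP) lies at the very end of the fingers, on their centre line; the grasp point (between the pads) lies 19 mm behind it (ctrl.grip_point_offset is the distance from the TCP to the grasp point, in m); z points along the fingers, y is the line along which they close (so a half turn about z gives the same grasp; the last joint's range is limited). The gripper opens to 88 mm and grips with 3 to 60 N. Pads are 18 mm wide; open, the fingers measure 123 mm over their backs; the gripper's body (75 mm by 187 mm) begins 45 mm behind the grasp point.
Start: joints at [-1.38, 0.381, 1.297, -0, 1.464, -0.215], TCP at [0.217, -0.505, 0.239] pointing down, gripper open.
Joint ranges: [-3.11, 3.11], [-0.89, 2.33], [0.22, 2.48], [-1.42, 4.56], [0.17, 2.85], [-2.88, 2.88]. Speed limits (rad/s): [2.39, 2.39, 3.14, 3.14, 3.14, 3.14].

INTERFACE

Orientations are given as a unit quaternion [w, x, y, z].
In Python, from plant import observe, capture, ctrl, silhouettes gives the robot as it stands.
- The arm moves only by the tool play_rows, never from a script. Its argument "rows" is a list of rows, each a list of 3 entries, a list of its own where there are three numbers: the closure in counts, from 0 (fully open) to 255 (shut), then the shift along the tool's x, y, z in m, then the turn about the tool's z in degrees. A call has 1 to 8 rows; each row shifts and turns the commanded pose from where the row before left it, along the tool's axes as they then stand; what a row does not reach is not made up. A row lasts 1/10 s, in which the tool goes at most 50 mm and 8.59 degrees, less where a joint would pass 70% of its speed; a pose out of reach is approached as far as the arm can. A call is refused whole if a number of a shift passes 0.05 or a number of a turn 8.59, either way. A call with a gripper value outside its range is refused whole. The fingers move at their own pace and stop on an object; "newtons" is the grip in N (left out, the last holds). Time passes only in rows, so rows that do not move let the fingers close. It gives the time, the measured TCP pose, the force, the opening and the grip force at its end, in the units of the state.
- observe(): the state, without advancing time (a new reading comes with each control period).
- capture(name): name is "scene" or "top"; returns a dict with "img" (400x640x3 uint8, blue, green, red), "z_map" (400x640 float32, m along the optical axis (not along the pixel's ray), 0 where there is no reading), "fov_y" (degrees; the focal length in pixels is half the picture's height over the tangent of half this angle, whatever the lens; pixels are square), "cx", "cy" (the principal point, pixels), "T" (4x4, takes a point from camera to world coordinates). Camera axes: x right, y down, z forward; pixel columns grow to the right and rows downward; lengths in m; the calibration is good to about 2 mm. A picture is of the moment at which its call begins.
- ctrl.job_done(): hands the job in; it is judged then, once.
Trained networks look in a picture, given as the dict that the camera call returned (one of the last four; its "shot" number tells which), for a name from the list of things; names that differ only in an ending like _2 or _b are one class to them, and where a whole thing is asked for, a point or a joint stands for the part that bears it (a point fixed in the world has none). Each returns a list of dicts, best first, with "p" (0 to 1); they miss things now and then, are a little off and sometimes report something else, mostly with a low value. They report only what shows in the picture. A call takes as long as a camera call.
- silhouettes(picture, name): "mask" (400x640 bool, what is visible of it) and "location" ([column, row] in pixels, amid what is visible of it).
The state is a dict: "time": time; "joints": joint angles; "qvel": joint speeds; "joint_torque": joint torques, N m; "ee_pos": TCP position; "ee_rot": TCP orientation; "contact_force": force on the tool from outside, world axes, zero at the start; "moment": the same for the moment, N m; "finger_gap": finger opening in m; "grasp_force": force on a finger pad.
Only numpy, scipy, OpenCV 4.12 (cv2) and the standard library are available. Lean on these libraries where they do the work, as an engineer would, in place of code of your own. Each camera call takes 0.05 s, during which the arm holds its last target. There are 200 camera calls.

TASK

Close the bench locking clamp on the filter cartridge: push its handle down over centre onto its stop and bear on it there with a firm 20 N or so, so that the end cap is pressed home, then let go. Flick the clamp's release tab so that the handle springs open, take the freed cartridge out and lay it, without dropping it, in the grey tray. Never load the clamp with more than 30 N, and leave the carton, the computer mouse and the temperature logger alone.

Things in the scene. Friction and masses are not known exactly. Their poses are not given: they have to be found in the camera images.
- clamp: Steel bench locking clamp, bolted down. Base 390 x 70 x 12 mm; origin at the centre of its underside, x along it, z up. From -x to +x, all at y = 0: release tab, handle (pointing to -x), cheek plates (x -14 to 48 mm, 68 mm high), plunger moving to +x (axis 48 mm high), two-saddle nest for the cartridge, anvil (face at x = 170 mm, 66 mm high). All moves in its x-z plane
- handle_hinge (a point): hinge axis of the handle (along the clamp's y), at x = 10, z = 56 mm in the clamp's frame
- handle_press (a point): point on the handle's upper face, 100 mm from the hinge, 6 mm off the bar's centre line (z = face normal). Over it a black thumb rest plate, 40 x 24 x 6 mm (80 to 120 mm from the hinge) stands on a set screw: the gap between plate and face is anywhere from 0 to 14 mm and not measured, so feel for it
- handle (a joint): handle angle, rad. 0 = open: a bar 130 x 16 x 12 mm pointing from the hinge to the clamp's -x, 0.90 rad above level. 0.90 = closed, level, on a hard stop. Pushing it down drives the plunger against a spring (5 to 15 N at the thumb rest). Dead centre is at 0.85: beyond it the handle snaps to the stop by itself and stays; let go earlier, it springs open
- release (a joint): release lever, a small see-saw behind the handle's end, rad. 0 = rest, 0.45 = on its stop. Pressing its tab down (2 to 9 N, sprung) raises its nose, which lifts the closed handle past dead centre at about 0.35 (tab some 12 mm down; whole stroke 15 mm); the handle then springs fully open within half a second
- release_tab (a point): middle of the top of the release lever's grey square tab, 26 x 26 mm, 48 mm above the bench at rest, 175 mm from the handle's hinge (clamp x = -165 mm)
- cartridge: white filter cartridge, cylinder 32 mm in diameter, 70 mm long, about 100 g, lying loose in the nest along the clamp's x, axis 48 mm above the bench. Origin mid-length, 16 mm below its axis; cap at its -x end. The saddles leave its middle 42 mm free down to the base plate (12 mm), for fingers from above across it. Up to 5 mm of play to the anvil
- cap (a joint): grey end cap, 26 mm in diameter, 10 mm long: how far it stands out of the cartridge, m. 0 = pressed home; starts 5 to 8 mm out; a tight fit (14 N) that stays where it is pushed
- tray: open grey tray, 180 x 150 mm outside, 20 mm high, walls and floor 5 mm, fixed; origin at the centre of its underside, x along the 180 mm side
- carton: closed brown carton 200 x 110 x 55 mm, loose; origin at the centre of its underside. Bystander
- mouse: black computer mouse 105 x 60 x 30 mm, loose; origin at the centre of its underside. Bystander
- logger: white temperature logger 28 x 95 x 75 mm, standing loose; origin at the centre of its underside. Bystander
- cartridge_mid (a point): the middle of the cartridge, on its axis

How it is judged:
On the way, in this order (a step that is already met when the one before it is completed fails the run):
1. the handle is down on its stop (beyond 0.88 rad) with the fingers bearing on it at over 14 N (value of joint handle above 0.88 rad and contact force between the fingers and clamp above 14 N), for 0.1 s.
2. the fingers have let go and the handle stays locked (beyond 0.88 rad), with the cap home (within 1.5 mm) (value of joint handle above 0.88 rad and value of joint cap below 0.0015 m and contact force between the fingers and clamp below 0.5 N), for 0.2 s.
3. the release tab is pressed (beyond 0.15 rad) while the handle is still down (value of joint release above 0.15 rad and value of joint handle above 0.7 rad).
4. the handle has sprung open (below 0.15 rad) (value of joint handle below 0.15 rad), for 0.1 s.
At the end, for the whole second after the job is handed in: the cartridge lies level and at rest inside the tray (flat on its floor, within 7 degrees), its cap home within 1.5 mm, and the clamp's handle is open (below 0.15 rad) (value of joint handle below 0.15 rad and value of joint cap below 0.0015 m and x of cartridge_mid in the frame of tray between -0.08 and 0.08 m and y of cartridge_mid in the frame of tray between -0.065 and 0.065 m and height (world z) of cartridge_mid below 0.028 m and angle between cartridge's own x axis and vertical above 1.45 rad and linear speed of cartridge below 0.03 m/s); the robot touches nothing.
It fails at once if the clamp is loaded by the robot with more than 30 N (contact force between any of the fingers, the arm and clamp above 30 N).
It fails at once if the cartridge is dropped or flung (faster than 1 m/s) (linear speed of cartridge above 1 m/s).
It fails at once if the carton, mouse or logger is moved more than 20 mm (distance of any of carton, mouse, logger from where it was at the start of the episode above 0.02 m).
It also fails if it takes over 67 s, if anything falls off the work surface, if the arm or the gripper's body presses on something with over 40 N, if the wrist force passes 120 N, or if a joint passes its speed limit or range.

## Working session

There is one attempt and no reset: what is moved stays moved. The work goes in short steps, Python scripts to look and compute and a tool call to move; the robot and the scene stay as the last step left them, time stands still between calls to the robot, and variables do not carry over. Pictures are saved under pics/ and viewed, at most 10 in all, crops included, and the job is handed in when it is done.

Besides the shell and the picture viewer there is one more tool, called after "Call:" as name([rows], argument=value, ...), one row to a line, values as JSON. play_rows: Moves the arm, as the interface text tells. Its arguments: {"type":"object","properties":{"rows":{"type":"array"},"newtons":{"type":"number"}},"required":["rows"]}

```bash
mkdir -p pics; cat > h.py <<'E'
import numpy as np, cv2
from plant import observe, capture, ctrl, silhouettes
def pts(c,mask=None):
    z=c["z_map"]; f=z.shape[0]/2/np.tan(np.radians(c["fov_y"])/2)
    v,u=np.nonzero((z>0)&(mask if mask is not None else True))
    d=z[v,u]; P=np.c_[(u-c["cx"])*d/f,(v-c["cy"])*d/f,d,np.ones(len(d))]
    return (P@np.array(c["T"]).T)[:,:3]
E
python3 - <<'E'
from h import *
o=observe();print(o)
for n in("scene","top"):
    c=capture(n);cv2.imwrite(f"pics/{n}.png",c["img"])
    print(n,c["fov_y"],np.round(c["T"],3).tolist())
    for k in("clamp","handle","release","cartridge","tray","carton","mouse","logger","handle_press","cap"):
        for s in silhouettes(c,k)[:1]:
            P=pts(c,s["mask"])
            if len(P)==0: print(k,"none");continue
            r=cv2.minAreaRect(P[:,:2].astype(np.float32))
            print(k,round(s["p"],2),np.round(s["location"]),len(P),"med",np.round(np.median(P,0),3),"z",np.round(np.percentile(P[:,2],[2,98]),3),"rect",np.round(r[0],3),np.round(r[1],3),round(r[2],1))
E
```

```text
{'time': 0.0, 'joints': array([-1.38027467e+00,  3.81189975e-01,  1.29825064e+00,  7.00346500e-06,
        1.46359820e+00, -2.15261234e-01]), 'qvel': array([-0.00183257,  0.00015924,  0.00059295, -0.00089824,  0.00069097,
        0.00027845]), 'joint_torque': array([ 2.55736362e-03, -4.37920618e+01, -2.24561173e+01,  7.14384578e-02,
        3.50789458e-02, -9.82606457e-05]), 'ee_pos': array([ 0.21707104, -0.50504803,  0.23814442]), 'ee_rot': array([-7.22981100e-04,  9.79487860e-01,  2.01501884e-01,  1.24252055e-05]), 'contact_force': array([-0.19620682, -0.56322228,  0.25417209]), 'moment': array([-0.02371417,  0.02395473,  0.02391279]), 'grasp_force': 0.0, 'finger_gap': 0.08810741162062574}
scene 55.69893873277155 [[0.546, 0.536, -0.644, 1.195], [0.838, -0.362, 0.408, -0.379], [-0.015, -0.763, -0.647, 0.743], [0.0, 0.0, 0.0, 1.0]]
clamp 0.81 [302. 235.] 3342 med [ 0.599 -0.039  0.012] z [0.002 0.144] rect [ 0.529 -0.016] [0.182 0.402] 13.6
handle 0.62 [296. 210.] 233 med [ 0.598 -0.047  0.129] z [-0.002  0.159] rect [ 0.534 -0.004] [0.068 0.201] 60.5
release 0.78 [268. 255.] 245 med
[... 1277 characters left out ...]
t [ 0.613 -0.146] [0.025 0.077] 13.7
cartridge 0.64 [287. 199.] 222 med [0.551 0.11  0.061] z [0.049 0.068] rect [0.552 0.108] [0.031 0.083] 18.2
tray 0.85 [445. 235.] 2721 med [ 0.432 -0.378  0.006] z [-0.001  0.023] rect [ 0.434 -0.377] [0.154 0.179] 81.8
carton 0.68 [338. 182.] 217 med [ 0.586 -0.038  0.116] z [0.038 0.16 ] rect [ 0.585 -0.031] [0.042 0.118] 32.1
mouse 0.71 [221. 161.] 599 med [0.682 0.315 0.024] z [0.003 0.035] rect [0.684 0.318] [0.103 0.064] 36.0
logger 0.56 [417. 161.] 411 med [ 0.663 -0.289  0.073] z [0.009 0.081] rect [ 0.667 -0.293] [0.03  0.097] 0.5
handle_press 0.49 [334. 183.] 266 med [ 0.586 -0.035  0.105] z [0.009 0.16 ] rect [ 0.591 -0.026] [0.041 0.126] 16.9
```

View pics/scene.png

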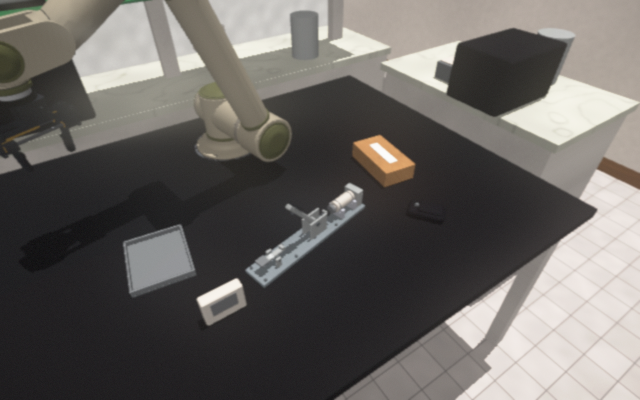

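View pics/top.png

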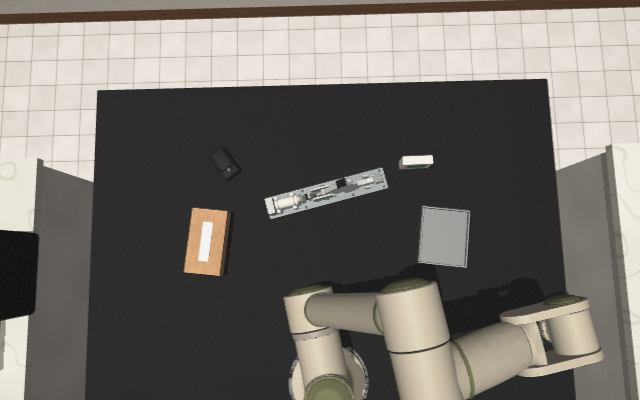

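The overview shows the clamp running from about (268,205) at the cartridge end to (385,178) at the tab end in the top view. The black thumb rest is near (342,184), the tray at (445,236), and the logger at (417,161). Next I refine the clamp frame.

```bash
python3 - <<'E'
from h import *
out=[]
for n in("top","scene"):
    c=capture(n); m=silhouettes(c,"clamp")[0]["mask"]
    P=pts(c,m)
    b=P[(P[:,2]<.03)]
    (x,y),s,a=cv2.minAreaRect(b[:,:2].astype(np.float32)); a=np.radians(a if s[0]<s[1] else a+90)
    print(n,"center",x,y,s,np.degrees(a)+90)
    ex=np.array([-np.sin(a),np.cos(a)]); ey=np.array([-ex[1],ex[0]])
    if n=="scene": x,y,ex,ey=X0
    else: X0=(x,y,ex,ey)
    A=pts(c); q=A[:,:2]-[x,y]; u,v=q@ex,q@ey
    k=(abs(u)<.21)&(abs(v)<.04)&(A[:,2]<.2)
    for lo in np.arange(-.2,.2,.01):
        s=k&(u>=lo)&(u<lo+.01)&(A[:,2]>.025)
        if s.sum()>2: print(round(lo+.005,3),s.sum(),"z90",np.round(np.percentile(A[s,2],[10,50,95]),3),"v",np.round(np.percentile(v[s],[5,50,95]),3))
E
```

```text
top center 0.5804833173751831 -0.008405908942222595 (0.07263369113206863, 0.39129242300987244) 103.98399066925049
-0.175 26 z90 [0.043 0.048 0.053] v [-0.01   0.002  0.013]
-0.165 26 z90 [0.045 0.048 0.052] v [-0.01   0.002  0.013]
-0.155 24 z90 [0.041 0.047 0.054] v [-0.009  0.001  0.012]
-0.145 14 z90 [0.037 0.041 0.043] v [-0.005  0.002  0.007]
-0.135 36 z90 [0.034 0.039 0.045] v [-0.017  0.002  0.022]
-0.125 27 z90 [0.034 0.04  0.047] v [-0.018  0.001  0.021]
-0.115 15 z90 [0.036 0.04  0.044] v [-0.006  0.001  0.008]
-0.105 15 z90 [0.04  0.048 0.051] v [-0.005  0.001  0.008]
-0.075 9 z90 [0.155 0.158 0.16 ] v [-0.004  0.002  0.007]
-0.065 21 z90 [0.151 0.157 0.163] v [-0.005  0.002  0.008]
-0.055 28 z90 [0.151 0.156 0.161] v [-0.009  0.001  0.011]
-0.045 29 z90 [0.142 0.146 0.151] v [-0.009  0.002  0.011]
-0.035 32 z90 [0.117 0.133 0.141] v [-0.01   0.001  0.011]
-0.025 20 z90 [0.1   0.106 0.114] v [-0.007  0.001  0.009]
-0.015 30 z90 [0.061 0.09  0.099] v [-0.012  0.005  0.017]
-0.005 40 z90 [0.055 0.074 0.085] v [-0.015  0.002  0.018]
0.005 45 z90 [0.058 0.065 0.075] v [-0.016 
[... 2630 characters left out ...]
.002]
0.085 48 z90 [0.042 0.053 0.06 ] v [-0.016 -0.008  0.005]
0.095 45 z90 [0.044 0.056 0.063] v [-0.018 -0.01   0.005]
0.105 59 z90 [0.028 0.043 0.064] v [-0.028 -0.017  0.001]
0.115 48 z90 [0.036 0.056 0.064] v [-0.027 -0.014  0.002]
0.125 31 z90 [0.045 0.06  0.063] v [-0.018 -0.012  0.004]
0.135 30 z90 [0.045 0.06  0.064] v [-0.019 -0.014  0.001]
0.145 33 z90 [0.048 0.058 0.064] v [-0.019 -0.01   0.007]
0.155 56 z90 [0.029 0.045 0.063] v [-0.028 -0.016  0.003]
0.165 56 z90 [0.04  0.057 0.065] v [-0.028 -0.014  0.016]
0.175 93 z90 [0.035 0.06  0.066] v [-0.029 -0.017  0.018]
0.185 55 z90 [0.036 0.064 0.067] v [-0.029 -0.019  0.015]
0.195 8 z90 [0.038 0.063 0.065] v [-0.028 -0.008  0.017]
```

Call:
play_rows([
  [255, [0, 0, 0], -8],
  [255, [0, 0, 0], -8],
  [255, [0, 0, 0], -8],
  [255, [0, 0, 0], -8],
  [255, [0, 0, 0], -8],
], newtons=20)

```text
time: 1.8
ee_pos: [0.2171, -0.5053, 0.2387]
ee_rot: [-0.0, 0.85, 0.527, 0.0]
contact_force: [0.1, 0.3, -0.2]
finger_gap: 0.0502
grasp_force: 0.0
```

Call:
play_rows([
  [255, [0, 0, 0], -8],
  [255, [0, 0, 0], -8],
  [255, [0, 0, 0], -8],
  [255, [0, 0, 0], -8],
  [255, [0, 0, 0], -8.2],
  [255, [0.027, 0.036, 0], 0],
  [255, [0.027, 0.036, 0], 0],
  [255, [0.027, 0.036, 0], 0],
])

```text
time: 2.6
ee_pos: [0.3039, -0.4002, 0.2387]
ee_rot: [0.0, 0.62, 0.785, 0.0]
contact_force: [0.1, 0.2, 0.5]
finger_gap: 0.0001
grasp_force: 0.0
```

Call:
play_rows([
  [255, [0.027, 0.036, 0], 0],
  [255, [0.027, 0.036, 0], 0],
  [255, [0.027, 0.036, 0], 0],
  [255, [0.027, 0.036, 0], 0],
  [255, [0.027, 0.036, 0], 0],
  [255, [0.027, 0.036, 0], 0],
  [255, [0.027, 0.036, 0], 0],
  [255, [0.027, 0.036, 0], 0],
])

```text
time: 3.4
ee_pos: [0.5342, -0.1227, 0.2389]
ee_rot: [0.0, 0.619, 0.785, 0.0]
contact_force: [0.9, -1.1, 0.5]
finger_gap: 0.0005
grasp_force: 0.0
```

```bash
cat >> h.py <<'E'
a=np.radians(103.8); EX=np.array([np.cos(a),np.sin(a)]); EY=np.array([-EX[1],EX[0]]); C0=np.array([.5805,-.0084])-.001*EY
def uvz(p): q=np.array(p[:2])-C0; return np.round([q@EX,q@EY,p[2]],4)
def st():
    o=observe(); R=o["ee_rot"]; print("uvz",uvz(o["ee_pos"]),"yaw",np.degrees(2*np.arctan2(R[2],R[1])),"F",np.round(o["contact_force"],1),"M",np.round(o["moment"],2),"gap",o["finger_gap"],"t",o["time"],"j",np.round(o["joints"],2))
E
python3 -c "
from h import *
st()"
```

```text
uvz [-0.0999  0.0733  0.2389] yaw 103.45601197893137 F [ 0.9 -1.1  0.5] M [-0.01 -0.1   0.03] gap 0.0005042842811032455 t 3.4 j [-0.44  0.38  1.3  -0.    1.46 -0.68]
```

Call:
play_rows([
  [255, [0.033, 0.036, 0], 0],
  [255, [0.034, 0.037, 0], -0.3],
  [255, [0, 0, 0.03], 0],
  [255, [0, 0, 0.03], 0],
  [255, [0, 0, 0.012], 0],
  [255, [0, 0, 0], 0],
  [255, [0, 0, 0], 0],
])

```text
time: 4.1
ee_pos: [0.5889, -0.0429, 0.168]
ee_rot: [0.001, 0.618, 0.786, 0.0]
contact_force: [-0.2, -0.5, 0.8]
finger_gap: 0.0006
grasp_force: 0.0
```

```bash
python3 -c "
from h import *
st()
c=capture('scene');cv2.imwrite('pics/a.png',cv2.resize(c['img'][120:300,200:440],None,fx=3,fy=3))"
```

```text
uvz [-0.0355  0.0011  0.168 ] yaw 103.71889716393103 F [-0.2 -0.5  0.8] M [-0.05 -0.09 -0.03] gap 0.0005537087248753568 t 4.1 j [-0.27  0.51  1.3  -0.    1.34 -0.51]
```

View pics/a.png

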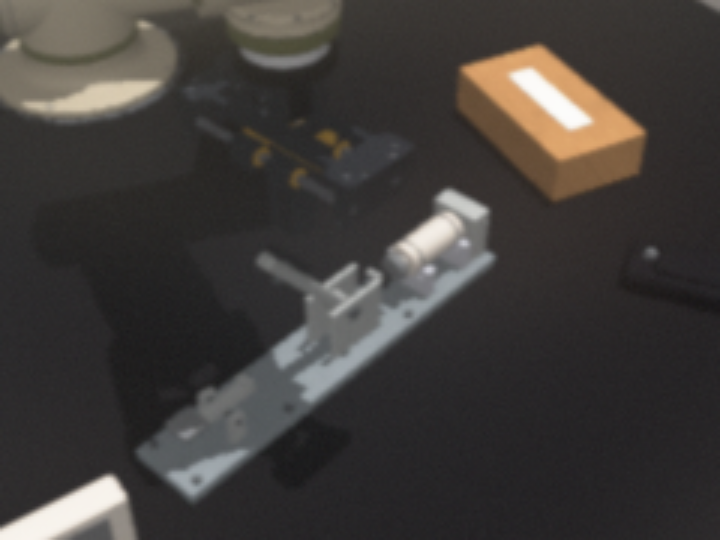

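The picture shows the gripper over the clamp and the handle still up, with its end at (265,262) in the crop. The cartridge lies at (430,235). Next I feel for the thumb rest.

Call:
play_rows([
  [255, [0.002, 0, 0.012], 0],
  [255, [0, 0, 0.004], 0],
  [255, [0, 0, 0.003], 0],
  [255, [0, 0, 0.003], 0],
  [255, [0, 0, 0], 0],
])

```text
time: 4.65
ee_pos: [0.588, -0.0403, 0.1448]
ee_rot: [-0.0, 0.617, 0.787, 0.0]
contact_force: [-1.6, 2.5, 2.4]
finger_gap: 0.0006
grasp_force: 1.4
```

Call:
play_rows([
  [255, [-0.004, 0, 0.004], 0],
  [255, [-0.004, 0, 0.004], 0],
  [255, [-0.004, 0, 0.004], 0],
  [255, [-0.003, 0, 0.004], 0],
  [255, [0, 0, 0], 0],
])

```text
time: 5.15
ee_pos: [0.5924, -0.056, 0.1299]
ee_rot: [0.002, 0.618, 0.787, 0.0]
contact_force: [-1.2, 0.5, 9.8]
finger_gap: 0.0006
grasp_force: 4.3
```

```bash
python3 -c "
from h import *
st()"
```

```text
uvz [-0.0491  0.0008  0.1299] yaw 103.72466632043003 F [-1.2  0.5  9.8] M [ 0.    0.08 -0.06] gap 0.0006488804449505999 t 5.15 j [-0.29  0.55  1.34 -0.    1.25 -0.53]
```

Call:
play_rows([
  [255, [-0.003, 0, 0.004], 0],
  [255, [-0.004, 0, 0.004], 0],
  [255, [-0.003, 0, 0.004], 0],
  [255, [-0.003, 0, 0.004], 0],
  [255, [0, 0, 0], 0],
])

```text
time: 5.65
ee_pos: [0.5958, -0.0689, 0.1145]
ee_rot: [0.002, 0.618, 0.787, 0.0]
contact_force: [-1.8, -1.2, 13.0]
finger_gap: 0.0006
grasp_force: 6.0
```

Call:
play_rows([
  [255, [-0.003, 0, 0.004], 0],
  [255, [-0.003, 0, 0.004], 0],
  [255, [-0.002, 0, 0.004], 0],
  [255, [-0.002, 0, 0.004], 0],
  [255, [0, 0, 0], 0],
])

```text
time: 6.15
ee_pos: [0.598, -0.0787, 0.0979]
ee_rot: [0.002, 0.618, 0.787, 0.0]
contact_force: [-1.1, -1.6, 8.6]
finger_gap: 0.0005
grasp_force: 4.1
```

Call:
play_rows([
  [255, [-0.002, 0, 0.004], 0],
  [255, [-0.001, 0, 0.004], 0],
  [255, [-0.001, 0, 0.004], 0],
  [255, [-0.001, 0, 0.003], 0],
  [255, [-0.001, 0, 0.003], 0],
  [255, [0, 0, 0], 0],
])

```text
time: 6.75
ee_pos: [0.5985, -0.0837, 0.0785]
ee_rot: [0.0, 0.618, 0.787, -0.0]
contact_force: [1.0, -0.6, 1.4]
finger_gap: 0.0003
grasp_force: 0.7
```

```bash
python3 -c "
from h import *
st()"
```

```text
uvz [-0.0774  0.0014  0.0785] yaw 103.72854228108568 F [ 1.  -0.6  1.4] M [-0.15 -0.14 -0.  ] gap 0.0003301951613373372 t 6.75 j [-0.33  0.63  1.37 -0.    1.15 -0.57]
```

Call:
play_rows([
  [255, [0, 0, 0.002], 0],
  [255, [0, 0, 0], 0],
])

```text
time: 6.95
ee_pos: [0.5981, -0.0829, 0.0763]
ee_rot: [-0.001, 0.617, 0.787, -0.0]
contact_force: [-0.6, -0.6, 0.1]
finger_gap: 0.0005
grasp_force: 0.1
```

Call:
play_rows([
  [255, [0, 0, 0.001], 0],
  [255, [0, 0, 0], 0],
])

```text
time: 7.15
ee_pos: [0.5981, -0.083, 0.0754]
ee_rot: [-0.001, 0.617, 0.787, -0.0]
contact_force: [0.2, -0.9, 0.1]
finger_gap: 0.0004
grasp_force: 0.0
```

Call:
play_rows([
  [255, [0, 0, 0.001], 0],
  [255, [0, 0, 0], 0],
])

```text
time: 7.35
ee_pos: [0.5983, -0.0831, 0.0745]
ee_rot: [-0.0, 0.617, 0.787, -0.0]
contact_force: [-0.5, -0.6, -0.4]
finger_gap: 0.0005
grasp_force: 0.0
```

Call:
play_rows([
  [255, [0, 0, 0.001], 0],
  [255, [0, 0, 0], 0],
])

```text
time: 7.55
ee_pos: [0.5983, -0.0832, 0.0736]
ee_rot: [-0.0, 0.617, 0.787, -0.0]
contact_force: [-0.4, -0.2, -0.0]
finger_gap: 0.0005
grasp_force: 0.0
```

Snapped over. Now I feel for the plate on the stop.

Call:
play_rows([
  [255, [0, 0, 0.001], 0],
  [255, [0, 0, 0], 0],
])

```text
time: 7.75
ee_pos: [0.5984, -0.0832, 0.0726]
ee_rot: [-0.0, 0.617, 0.787, -0.0]
contact_force: [0.6, -0.3, -0.1]
finger_gap: 0.0005
grasp_force: 0.0
```

Call:
play_rows([
  [255, [0, 0, 0.001], 0],
  [255, [0, 0, 0], 0],
])

```text
time: 7.95
ee_pos: [0.5984, -0.0832, 0.0716]
ee_rot: [-0.0, 0.617, 0.787, -0.0]
contact_force: [0.6, -0.6, -0.5]
finger_gap: 0.0003
grasp_force: 0.0
```

Call:
play_rows([
  [255, [0, 0, 0.001], 0],
  [255, [0, 0, 0], 0],
])

```text
time: 8.15
ee_pos: [0.5985, -0.0832, 0.071]
ee_rot: [0.0, 0.617, 0.787, 0.0]
contact_force: [-0.5, 0.8, 2.0]
finger_gap: 0.0004
grasp_force: 1.0
```

Call:
play_rows([
  [255, [0, 0, 0.0005], 0],
  [255, [0, 0, 0], 0],
])

```text
time: 8.35
ee_pos: [0.5985, -0.0833, 0.0708]
ee_rot: [0.0, 0.617, 0.787, 0.0]
contact_force: [-1.5, -0.2, 6.3]
finger_gap: 0.0004
grasp_force: 2.9
```

Call:
play_rows([
  [255, [0, 0, 0.0005], 0],
  [255, [0, 0, 0], 0],
])

```text
time: 8.55
ee_pos: [0.5986, -0.0833, 0.0708]
ee_rot: [0.001, 0.617, 0.787, 0.0]
contact_force: [-3.4, 1.0, 9.1]
finger_gap: 0.0006
grasp_force: 4.4
```

Call:
play_rows([
  [255, [0, 0, 0.001], 0],
  [255, [0, 0, 0], 0],
])

```text
time: 8.75
ee_pos: [0.5987, -0.0833, 0.0706]
ee_rot: [0.001, 0.617, 0.787, 0.0]
contact_force: [-5.4, 1.3, 15.6]
finger_gap: 0.0004
grasp_force: 7.4
```

Call:
play_rows([
  [255, [0, 0, 0.0005], 0],
  [255, [0, 0, 0], 0],
])

```text
time: 8.95
ee_pos: [0.5987, -0.0833, 0.0705]
ee_rot: [0.001, 0.617, 0.787, 0.0]
contact_force: [-6.3, 1.0, 17.8]
finger_gap: 0.0006
grasp_force: 9.0
```

Call:
play_rows([
  [255, [0, 0, 0.0003], 0],
  [255, [0, 0, 0], 0],
  [255, [0, 0, 0], 0],
  [255, [0, 0, 0], 0],
])

```text
time: 9.35
ee_pos: [0.5987, -0.0833, 0.0704]
ee_rot: [0.001, 0.617, 0.787, 0.0]
contact_force: [-6.9, 0.7, 20.3]
finger_gap: 0.0007
grasp_force: 10.0
```

Call:
play_rows([
  [255, [0, 0, -0.004], 0],
  [255, [0, 0, -0.02], 0],
  [255, [0, 0, -0.03], 0],
  [255, [0, 0, -0.03], 0],
  [255, [0, 0, 0], 0],
  [255, [0, 0, 0], 0],
])

```text
time: 9.95
ee_pos: [0.5983, -0.0832, 0.1517]
ee_rot: [0.0, 0.617, 0.787, 0.0]
contact_force: [-0.2, -0.0, -0.6]
finger_gap: 0.0006
grasp_force: 0.0
```

```bash
python3 -c "
from h import *
st()
c=capture('scene');cv2.imwrite('pics/b.png',cv2.resize(c['img'][120:300,200:440],None,fx=3,fy=3))"
```

```text
uvz [-0.0769  0.0015  0.1517] yaw 103.74959111484004 F [-0.2 -0.  -0.6] M [-0.02 -0.07 -0.01] gap 0.0006319839363767865 t 9.95 j [-0.33  0.55  1.28  0.    1.32 -0.57]
```

View pics/b.png

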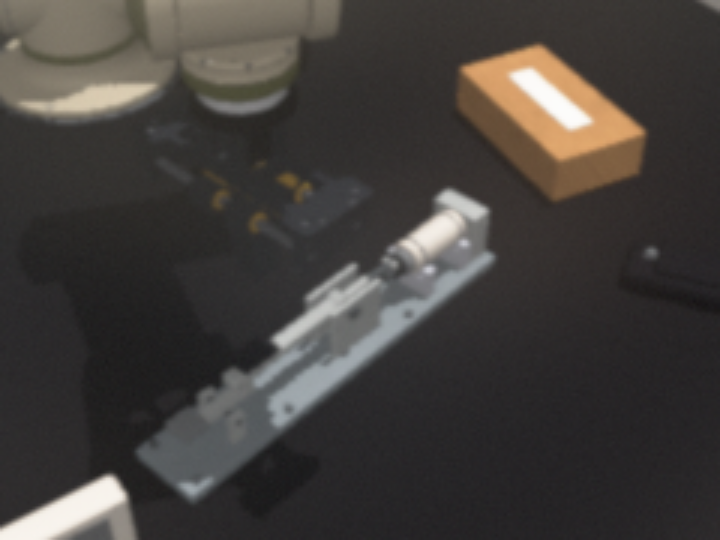

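The handle is level and locked, and the cap is against the cartridge at about (395,258) in the crop. Next is the tab.

Call:
play_rows([
  [255, [-0.045, 0, 0], 0],
  [255, [-0.047, 0.001, 0], 0],
  [255, [0, 0, 0.04], 0],
  [255, [0, 0, 0.04], 0],
  [255, [0, 0, 0.015], 0],
  [255, [0, 0, 0], 0],
  [255, [0, 0, 0], 0],
])

```text
time: 10.7
ee_pos: [0.6212, -0.1723, 0.0566]
ee_rot: [-0.0, 0.617, 0.787, -0.0]
contact_force: [0.1, -0.5, 0.5]
finger_gap: 0.0002
grasp_force: 0.0
```

```bash
python3 -c "
from h import *
st()"
```

```text
uvz [-0.1689  0.0006  0.0566] yaw 103.75120727415889 F [ 0.1 -0.5  0.5] M [-0.03 -0.1  -0.03] gap 0.00017656934792274672 t 10.7 j [-0.45  0.71  1.26  0.    1.18 -0.69]
```

Call:
play_rows([
  [255, [0, 0, 0.006], 0],
  [255, [0, 0, 0.003], 0],
  [255, [0, 0, 0.003], 0],
  [255, [0, 0, 0.002], 0],
  [255, [0, 0, 0], 0],
])

```text
time: 11.2
ee_pos: [0.622, -0.1736, 0.0441]
ee_rot: [0.002, 0.617, 0.787, -0.0]
contact_force: [-0.5, -4.3, 6.3]
finger_gap: 0.0006
grasp_force: 3.2
```

Call:
play_rows([
  [255, [0, 0, 0.003], 0],
  [255, [0, 0, 0.002], 0],
  [255, [0, 0, 0], 0],
])

```text
time: 11.5
ee_pos: [0.6223, -0.1745, 0.0395]
ee_rot: [0.003, 0.618, 0.787, -0.001]
contact_force: [-0.5, -7.9, 7.8]
finger_gap: 0.0002
grasp_force: 4.5
```

Call:
play_rows([
  [255, [0, 0, 0.002], 0],
  [255, [0, 0, 0], 0],
])

```text
time: 11.7
ee_pos: [0.6223, -0.1747, 0.0377]
ee_rot: [0.003, 0.618, 0.787, -0.001]
contact_force: [-1.9, -8.9, 7.7]
finger_gap: 0.0002
grasp_force: 5.0
```

Call:
play_rows([
  [255, [-0.001, 0, 0.002], 0],
  [255, [0, 0, 0], 0],
])

```text
time: 11.9
ee_pos: [0.6224, -0.175, 0.0355]
ee_rot: [0.002, 0.618, 0.787, -0.0]
contact_force: [-0.5, -6.4, 8.3]
finger_gap: 0.0002
grasp_force: 4.7
```

Call:
play_rows([
  [255, [-0.0005, 0, 0.002], 0],
  [255, [0, 0, 0], 0],
  [255, [0, 0, 0], 0],
])

```text
time: 12.2
ee_pos: [0.6224, -0.1752, 0.0339]
ee_rot: [0.002, 0.617, 0.787, -0.0]
contact_force: [-2.5, -4.9, 9.6]
finger_gap: 0.0002
grasp_force: 5.3
```

```bash
python3 - <<'E'
from h import *
st()
c=capture("top");P=pts(c);u=np.array([uvz(p) for p in P[(P[:,1]>-.2)&(P[:,1]<.2)&(P[:,0]>.4)&(P[:,2]<.2)]])
s=(abs(u[:,1])<.015)
for lo in (-.12,-.1,-.08,-.06,-.04,-.02):
    k=s&(u[:,0]>lo)&(u[:,0]<lo+.02); print(lo,np.round(np.percentile(u[k,2],[50,95]),3) if k.any() else None)
E
```

```text
uvz [-1.72e-01  1.00e-04  3.39e-02] yaw 103.73927675073682 F [-2.5 -4.9  9.6] M [-0.6   0.29  0.03] gap 0.00020717591412808362 t 12.2 j [-0.46  0.74  1.27 -0.    1.12 -0.7 ]
-0.12 [0.012 0.014]
-0.1 [0.012 0.019]
-0.08 [0.016 0.161]
-0.06 [0.145 0.159]
-0.04 [0.105 0.138]
-0.02 [0.079 0.098]
```

The handle is open (measured 0.16 m high at its end). Now I retreat and measure the cartridge.

Call:
play_rows([
  [255, [0, 0, -0.04], 0],
  [255, [0, 0, -0.05], 0],
  [255, [0, 0, -0.05], 0],
  [255, [0, 0, -0.05], 0],
  [255, [0, 0, -0.015], 0],
  [0, [0, 0, 0], 0],
])

```text
time: 12.85
ee_pos: [0.6222, -0.1739, 0.2399]
ee_rot: [0.003, 0.617, 0.787, 0.001]
contact_force: [-0.1, 0.2, -0.9]
finger_gap: 0.0067
grasp_force: 0.0
```

```bash
python3 - <<'E'
from h import *
st()
for n in("top","scene"):
    c=capture(n)
    for k in ("cartridge","tray"):
        s=silhouettes(c,k)[0];P=pts(c,s["mask"])
        if k=="tray":
            P=P[P[:,2]<.03]; r=cv2.minAreaRect(P[:,:2].astype(np.float32)); print(n,"tray",r); continue
        U=np.array([uvz(p) for p in P]); U=U[U[:,2]>.045]
        print(n,s["p"],"u",np.percentile(U[:,0],[2,50,98]),"v",np.percentile(U[:,1],[5,50,95]),"z",np.percentile(U[:,2],[5,95]))
c=capture("top");cv2.imwrite("pics/c.png",cv2.resize(c["img"][140:240,250:400],None,fx=5,fy=5))
E
```

```text
uvz [-0.1707 -0.      0.2399] yaw 103.7614571320565 F [-0.1  0.2 -0.9] M [-0.01 -0.09  0.03] gap 0.006715232090298001 t 12.85 j [-0.46  0.55  1.    0.    1.58 -0.7 ]
top 0.69 u [0.0903  0.1283  0.16611] v [-0.01285  0.0022   0.01565] z [0.0514   0.066925]
top tray ((0.4329318702220917, -0.37541425228118896), (0.1523520052433014, 0.1801726520061493), 82.40481567382812)
scene 0.56 u [0.089326 0.12505  0.16817 ] v [-0.01767  -0.0091    0.005255] z [0.0469 0.0632]
scene tray ((0.4366583824157715, -0.37363213300704956), (0.15042361617088318, 0.18250510096549988), 82.93202209472656)
```

View pics/c.png

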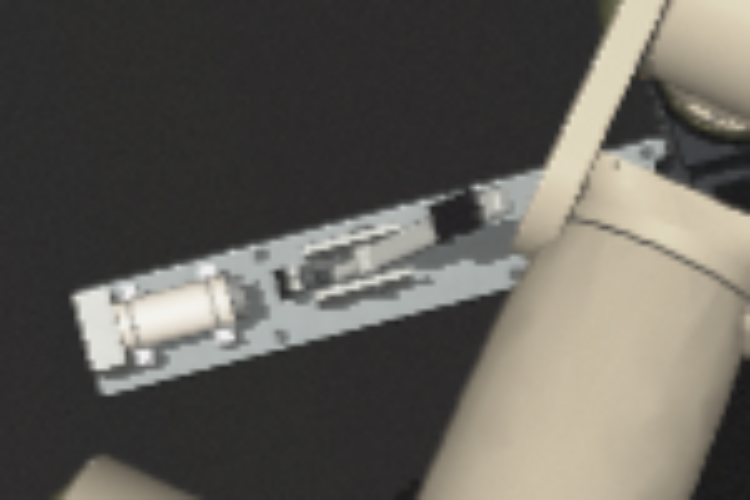

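The picture shows the handle open and the cartridge free between its saddles, mid-length at about (178,312) in the crop. That matches u≈0.133.

Call:
play_rows([
  [0, [0.043, 0, 0], 0],
  [0, [0.043, 0, 0], 0],
  [0, [0.043, 0, 0], 0],
  [0, [0.043, 0, 0], 0],
  [0, [0.044, 0, 0], 0],
  [0, [0.044, 0, 0], 0],
  [0, [0.044, 0, 0], 0],
  [0, [0, 0, 0], 0],
])

```text
time: 14.0
ee_pos: [0.5478, 0.1257, 0.2367]
ee_rot: [-0.001, 0.615, 0.788, 0.0]
contact_force: [-0.3, -0.4, 0.9]
finger_gap: 0.0878
grasp_force: 0.0
```

Call:
play_rows([
  [0, [0, 0, 0.04], 0],
  [0, [0, 0, 0.04], 0],
  [0, [0, 0, 0.04], 0],
  [0, [0, 0, 0.02], 0],
  [0, [0, 0, 0], 0],
])

```text
time: 14.5
ee_pos: [0.5481, 0.1206, 0.094]
ee_rot: [-0.002, 0.618, 0.786, -0.002]
contact_force: [0.3, -0.4, 1.0]
finger_gap: 0.0882
grasp_force: 0.0
```

```bash
python3 -c "
from h import *
st()
"
```

```text
uvz [0.133  0.0017 0.094 ] yaw 103.70546966652704 F [ 0.3 -0.4  1. ] M [-0.03 -0.09  0.03] gap 0.0881703905456122 t 14.5 j [ 0.01  0.55  1.47 -0.    1.13 -0.23]
```

Call:
play_rows([
  [0, [0, 0.001, 0.03], 0],
  [0, [0, 0, 0.02], 0],
  [0, [0, 0, 0.01], 0],
  [0, [0, 0, 0.006], 0],
  [0, [0, 0, 0], 0],
])

```text
time: 15.0
ee_pos: [0.5507, 0.1215, 0.0313]
ee_rot: [0.0, 0.617, 0.787, 0.0]
contact_force: [-0.2, -0.5, 0.6]
finger_gap: 0.0882
grasp_force: 0.0
```

Call:
play_rows([
  [120, [0, 0, 0], 0],
  [160, [0, 0, 0], 0],
  [200, [0, 0, 0], 0],
  [255, [0, 0, 0], 0],
  [255, [0, 0, 0], 0],
  [255, [0, 0, 0], 0],
  [255, [0, 0, 0], 0],
], newtons=15)

```text
time: 15.7
ee_pos: [0.5503, 0.1217, 0.031]
ee_rot: [0.0, 0.617, 0.787, 0.0]
contact_force: [0.3, -0.1, 0.5]
finger_gap: 0.0342
grasp_force: 0.0
```

```bash
python3 -c "
from h import *
st()
"
```

```text
uvz [ 0.1336 -0.0007  0.031 ] yaw 103.75280873352469 F [ 0.3 -0.1  0.5] M [-0.03 -0.11 -0.02] gap 0.03424047144663571 t 15.7 j [ 0.01  0.63  1.53  0.    0.98 -0.23]
```

Call:
play_rows([
  [255, [0, 0, 0], 0],
  [255, [0, 0, 0], 0],
  [255, [0, 0, 0], 0],
])

```text
time: 16.0
ee_pos: [0.5503, 0.1217, 0.0309]
ee_rot: [0.0, 0.617, 0.787, 0.0]
contact_force: [0.1, -0.4, 0.9]
finger_gap: 0.0315
grasp_force: 15.0
```

Call:
play_rows([
  [255, [0, 0, -0.005], 0],
  [255, [0, 0, -0.01], 0],
  [255, [0, 0, -0.02], 0],
  [255, [0, 0, -0.03], 0],
  [255, [0, 0, -0.04], 0],
  [255, [0, 0, -0.04], 0],
  [255, [0, 0, 0], 0],
])

```text
time: 16.7
ee_pos: [0.5522, 0.1219, 0.182]
ee_rot: [0.004, 0.617, 0.787, 0.003]
contact_force: [1.0, -0.4, -1.4]
finger_gap: 0.0316
grasp_force: 15.0
```

Call:
play_rows([
  [255, [0, -0.01, -0.03], 0],
  [255, [-0.02, -0.02, 0], 0],
  [255, [-0.036, -0.019, 0], 0],
  [255, [-0.038, -0.019, 0], 0],
  [255, [-0.038, -0.019, 0], 0],
  [255, [-0.038, -0.019, 0], 0],
  [255, [-0.038, -0.019, 0], 0],
  [255, [-0.038, -0.019, 0], 0],
])

```text
time: 17.5
ee_pos: [0.4679, -0.1528, 0.2057]
ee_rot: [-0.0, 0.617, 0.787, 0.0]
contact_force: [0.7, -0.5, -0.3]
finger_gap: 0.0311
grasp_force: 15.0
```

Call:
play_rows([
  [255, [-0.038, -0.019, 0], 0],
  [255, [-0.038, -0.019, 0], 0],
  [255, [-0.038, -0.019, 0], 0],
  [255, [-0.038, -0.015, 0], 0],
  [255, [-0.036, -0.01, 0], 0],
  [255, [-0.02, -0.005, 0], 0],
  [255, [0, 0, 0], 0],
])

```text
time: 18.2
ee_pos: [0.4332, -0.3762, 0.205]
ee_rot: [-0.0, 0.618, 0.786, 0.0]
contact_force: [-1.1, 0.5, -1.5]
finger_gap: 0.0316
grasp_force: 15.0
```

```bash
python3 - <<'E'
from h import *
st();o=observe();print(o["ee_pos"],o["grasp_force"])
d=np.array([.434,-.3745])-o["ee_pos"][:2]; print("need u,toolY",d@EX,-(d@EY))
c=capture('scene');cv2.imwrite('pics/d.png',cv2.resize(c['img'][120:320,60:400],None,fx=2.3,fy=2.3))
E
```

```text
uvz [-0.322   0.2318  0.205 ] yaw 103.59560451334524 F [-1.1  0.5 -1.5] M [-0.02 -0.07 -0.  ] gap 0.031600578133866505 t 18.2 j [-0.92  0.45  1.29 -0.    1.41 -1.16]
[ 0.43315875 -0.37619285  0.20498653] 15.000577569007874
need u,toolY 0.0014433193221555633 0.001220771914576051
```

View pics/d.png

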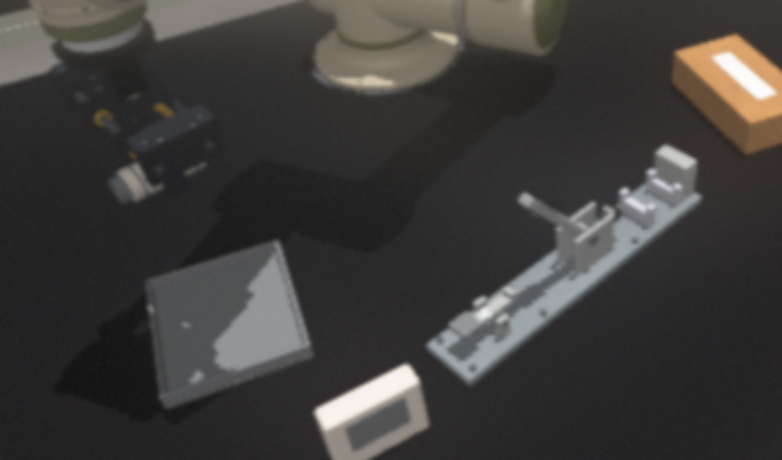

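The cartridge is held level at (140,180) in the crop, and the nest is empty. I lower it into the tray.

Call:
play_rows([
  [255, [0, 0, 0.04], 0],
  [255, [0, 0, 0.045], 0],
  [255, [0, 0, 0.045], 0],
  [255, [0, 0, 0.035], 0],
  [255, [0, 0, 0.015], 0],
  [255, [0, 0, 0.008], 0],
  [255, [0, 0, 0], 0],
])

```text
time: 18.95
ee_pos: [0.4339, -0.373, 0.0177]
ee_rot: [-0.001, 0.617, 0.787, 0.0]
contact_force: [0.3, 0.2, -0.7]
finger_gap: 0.031
grasp_force: 15.0
```

Call:
play_rows([
  [255, [0, 0, 0.005], 0],
  [255, [0, 0, 0.003], 0],
  [255, [0, 0, 0], 0],
])

```text
time: 19.25
ee_pos: [0.4339, -0.3741, 0.0102]
ee_rot: [0.0, 0.617, 0.787, -0.0]
contact_force: [0.3, -0.4, -1.4]
finger_gap: 0.0314
grasp_force: 15.0
```

Call:
play_rows([
  [255, [0, 0, 0.002], 0],
  [255, [0, 0, 0], 0],
])

```text
time: 19.45
ee_pos: [0.4338, -0.3742, 0.008]
ee_rot: [0.0, 0.617, 0.787, -0.0]
contact_force: [1.3, 0.5, -0.7]
finger_gap: 0.0314
grasp_force: 15.0
```

Call:
play_rows([
  [255, [0, 0, 0.001], 0],
  [255, [0, 0, 0], 0],
])

```text
time: 19.65
ee_pos: [0.4338, -0.3742, 0.0069]
ee_rot: [-0.0, 0.617, 0.787, 0.0]
contact_force: [-0.2, -0.0, -0.6]
finger_gap: 0.0309
grasp_force: 15.0
```

Call:
play_rows([
  [255, [0, 0, 0.001], 0],
  [255, [0, 0, 0], 0],
])

```text
time: 19.85
ee_pos: [0.4338, -0.3741, 0.0058]
ee_rot: [-0.0, 0.617, 0.787, 0.0]
contact_force: [0.5, 0.4, -1.9]
finger_gap: 0.0317
grasp_force: 15.0
```

Call:
play_rows([
  [255, [0, 0, 0.0005], 0],
  [255, [0, 0, 0], 0],
])

```text
time: 20.05
ee_pos: [0.4339, -0.3741, 0.0055]
ee_rot: [0.0, 0.617, 0.787, 0.0]
contact_force: [-0.5, -0.3, -0.7]
finger_gap: 0.0313
grasp_force: 15.2
```

Close to the floor (about 1 mm). I open gently, let it settle, then rise.

Call:
play_rows([
  [150, [0, 0, 0], 0],
  [130, [0, 0, 0], 0],
  [110, [0, 0, 0], 0],
  [90, [0, 0, 0], 0],
  [90, [0, 0, 0], 0],
  [90, [0, 0, 0], 0],
  [90, [0, 0, 0], 0],
  [90, [0, 0, 0], 0],
])

```text
time: 20.85
ee_pos: [0.4338, -0.3742, 0.0055]
ee_rot: [-0.0, 0.617, 0.787, -0.0]
contact_force: [-1.5, 0.8, -0.2]
finger_gap: 0.0573
grasp_force: 0.2
```

Call:
play_rows([
  [90, [0, 0, -0.01], 0],
  [90, [0, 0, -0.03], 0],
  [90, [0, 0, -0.05], 0],
  [90, [0, 0, -0.05], 0],
  [90, [0, 0, -0.05], 0],
  [90, [0, 0, 0], 0],
  [90, [-0.04, 0, 0], 0],
  [90, [-0.04, 0, 0], 0],
])

```text
time: 21.65
ee_pos: [0.4531, -0.4521, 0.1964]
ee_rot: [0.0, 0.617, 0.787, -0.0]
contact_force: [0.4, -0.1, 0.2]
finger_gap: 0.0566
grasp_force: 0.0
```

```bash
python3 - <<'E'
from h import *
st()
c=capture('scene')
for k in("cartridge","cap","handle"):
    for s in silhouettes(c,k)[:1]:
        P=pts(c,s["mask"]);r=cv2.minAreaRect(P[:,:2].astype(np.float32));print(k,s["p"],s["location"],np.round(np.percentile(P,[5,50,95],axis=0),3).tolist(),r)
cv2.imwrite('pics/e.png',cv2.resize(c['img'][120:320,60:400],None,fx=2.3,fy=2.3))
E
```

```text
uvz [-0.4005  0.2305  0.1964] yaw 103.81455871901306 F [ 0.4 -0.1  0.2] M [ 0.   -0.1   0.03] gap 0.05658621224401226 t 21.65 j [-0.97  0.57  1.1   0.    1.47 -1.21]
cartridge 0.64 [153.0, 255.6] [[0.429, -0.412, 0.015], [0.444, -0.378, 0.03], [0.455, -0.343, 0.037]] ((0.438992977142334, -0.37743812799453735), (0.0328463539481163, 0.08127525448799133), 2.7777814865112305)
cap 0.49 [143.7, 262.6] [[0.44, -0.416, 0.014], [0.451, -0.411, 0.027], [0.456, -0.406, 0.035]] ((0.44718295335769653, -0.41118428111076355), (0.018960947170853615, 0.008261354640126228), 17.120849609375)
handle 0.64 [298.0, 213.3] [[0.46, -0.076, -0.001], [0.597, -0.042, 0.118], [0.606, 0.032, 0.158]] ((0.5335360169410706, -0.004537202417850494), (0.0688803493976593, 0.20150285959243774), 61.474918365478516)
```

View pics/e.png

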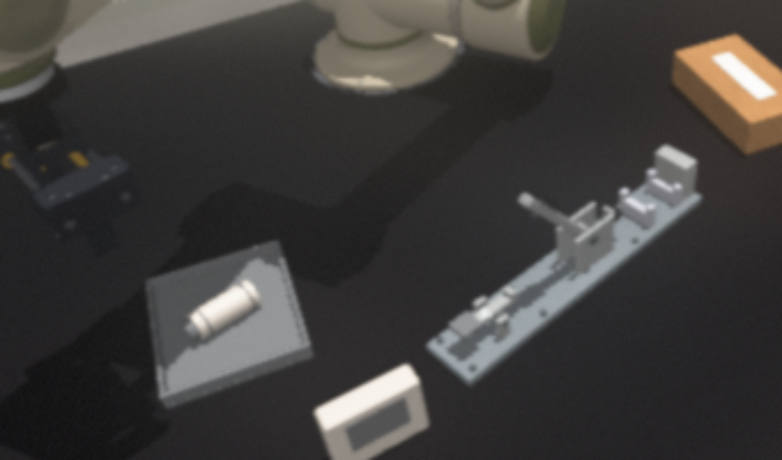

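The cartridge lies flat mid-tray at (225,310) in the crop. The handle is open, and the carton and logger are untouched.

Call:
play_rows([
  [90, [0, 0, 0], 0],
  [90, [0, 0, 0], 0],
  [90, [0, 0, 0], 0],
  [90, [0, 0, 0], 0],
  [90, [0, 0, 0], 0],
  [90, [0, 0, 0], 0],
])

```text
time: 22.45
ee_pos: [0.4529, -0.4518, 0.1955]
ee_rot: [0.0, 0.617, 0.787, -0.0]
contact_force: [0.3, 0.3, -0.3]
finger_gap: 0.0569
grasp_force: 0.0
```

```bash
python3 - <<'E'
from h import *
c=capture('scene'); s=silhouettes(c,"cartridge")[0]; print(s["location"])
print(ctrl.job_done())
E
```

```text
Traceback (most recent call last):
IndexError: list index out of range
```

```bash
python3 - <<'E'
from h import *
c=capture('scene'); print([s["location"] for s in silhouettes(c,"cartridge")[:1]])
print(ctrl.job_done())
E
```

```text
[[155.1, 257.0]]
the job is handed in; nothing more can be done
None
```

I handed the job in at about 22.5 s of the 67 s allowed, but no verdict came back: the clamp was closed and pressed at about 20 N, the tab sprang the handle open, and the cartridge lies flat in the tray; the cap looked home but I didn't measure it.

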